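# Load a bottle into the labeller's sprung infeed track

### The job

Load the brown bottle without a label into the labeller's infeed track: keeping it upright, press the orange sprung follower back with the bottle itself, set it down (do not drop it) on the track floor between follower and yellow stop lip, and let go so that the follower closes and holds it against the stop. Leave the labelled bottle standing where it is.

Things in the scene. Friction and masses are not known exactly. Their poses are not given: they have to be found in the camera images.
- plain_bottle: Bottle to load: dark brown glass, no label, empty (160-260 g), 172 mm tall. Body 61 mm diameter, straight from foot to 95 mm, shoulder to 128 mm, straight neck 28 mm diameter from 128 to 160 mm, mouth ring 32 mm diameter above. Stands upright on an 8 mm white board. Origin: centre of its underside, z up its axis.
- labelled_bottle: Bystander: the same brown bottle but with a white and blue label round its body, on the same board; the two may stand either way round. Origin: centre of its underside, z up its axis.
- track: Fixed track. Origin on the table under the loaded bottle's final centre; x along the track to the stop, y to the grey labeller head (y 130-260 mm, 150 mm high with its roll). Floor 20 mm above origin, x to 115 mm. Yellow stop lip x 31-37 mm, 18 mm above floor; beyond it the floor is bare. Side rails x -150 to 37 mm, 86 mm apart, 25 mm above floor. Spring tube x -220 to -100 mm, 70 mm high.
- follower (a joint): Orange follower's slide, m: 0 closed, up to 0.09 pressed back (track -x). Upright front plate 66 mm wide, top 115 mm above the track floor, face at track x = 9 mm minus the joint value: empty it leaves 22 mm to the stop, too little for the bottle. Spring towards the stop: 4 N at 0, 6 N at 0.05, damped; no catch, closes by itself. About 0.04 with a bottle in place.
Mind the look-alikes: they are no part of the job. Leave any green look-alike of the plain_bottle alone.

How it is judged:
On the way:
1. the follower is pressed back at least 35 mm while the plain bottle's foot is still more than 8 mm above the track floor, over the track (value of joint follower above 0.035 m and z of plain_bottle in the frame of track above 0.028 m and horizontal distance between plain_bottle and track below 0.08 m), for 0.05 s.
At the end, for the whole second after the job is handed in: The plain bottle rests upright (7 degrees) on the track floor, centre within 10 mm of the seat along the track and 20 mm across, follower closed on it (joint 0.03 to 0.05); the labelled bottle stands upright (10 degrees) within 30 mm of its start (x of plain_bottle in the frame of track between -0.01 and 0.01 m and y of plain_bottle in the frame of track between -0.02 and 0.02 m and z of plain_bottle in the frame of track between 0.014 and 0.026 m and angle between plain_bottle's own z axis and vertical below 0.12 rad and value of joint follower between 0.03 and 0.05 m and linear speed of plain_bottle below 0.03 m/s and distance of labelled_bottle from where it was at the start of the episode below 0.03 m and angle between labelled_bottle's own z axis and vertical below 0.17 rad); the robot touches nothing.
It fails at once if the labelled bottle is shifted by more than 30 mm or knocked over (distance of labelled_bottle from where it was at the start of the episode above 0.03 m or angle between labelled_bottle's own z axis and vertical above 0.35 rad).
It fails at once if the plain bottle is tipped by more than 35 degrees (angle between plain_bottle's own z axis and vertical above 0.61 rad).
It fails at once if the plain bottle is dropped into the track (faster than 0.6 m/s within 15 mm of the track floor) (horizontal distance between plain_bottle and track below 0.08 m and z of plain_bottle in the frame of track below 0.035 m and linear speed of plain_bottle above 0.6 m/s).
It also fails if it takes over 40 s, if anything falls off the work surface, if the arm or the gripper's body presses on something with over 40 N, if the wrist force passes 120 N, or if a joint passes its speed limit or range.

### The arm

A 7-joint arm with a two-finger parallel gripper is mounted at the origin on the work surface. World frame = base frame: x ahead of the robot, y to its left, z up, the work surface at z = 0. Lengths are in m, angles in rad, forces in N, time in s.
With the tool pointing down it reaches from about 0.35 to 0.775 m from the base axis. Payload 3.1 kg.
Tool frame: the origin (TCP) lies midway between the tips of the shut fingers; the grasp point (between the pads) lies 19 mm behind it; x points along the fingers, y is the direction in which the jaws open and shut, and the axes are right-handed (so a half turn about x gives the same grasp; the last joint's range is limited). The gripper opens to 85 mm and grips with 20 to 120 N. Pads are 22 mm wide; open, the fingers measure 114 mm over their backs; the gripper's body (76 mm by 85 mm) begins 54 mm behind the grasp point. The pads swing forward as they close: fully open they stand 13 mm farther back than shut.
Start: joints at [1.228, 0.311, 0.014, 1.512, -0.004, 1.319, -0.027], TCP at [0.163, -0.525, 0.21] pointing down, gripper open.
Joint ranges: [-2.7, 2.7], [-0.3, 1.91], [-1.27, 1.3], [0.12, 2.57], [-1.44, 4.58], [0.2, 2.03], [-3.05, 3.05]. Speed limits (rad/s): [2.79, 2.79, 3.14, 3.14, 3.14, 3.14, 3.14].

### API

Orientations are given as [roll, pitch, yaw] about the fixed x, y, z axes, in that order (R = Rz(yaw) Ry(pitch) Rx(roll)).
In Python, from workcell import robot gives the robot as it stands. The module is installed in compiled form; this text tells all that it offers.
- The arm moves only by the tool apply_moves, never from a script. Its argument "moves" is a list that holds one entry, the list of rows, each a list of 6 numbers: the shift along the tool's x, y, z in mm, then the turn, a rotation vector about the tool's x, y, z in degrees. A call has 1 to 12 rows; each row is the pose to reach, as a shift and turn from the pose commanded when the call began, along the tool's axes at that moment; what a row does not reach only later rows make up. A row lasts 1/10 s, in which the tool goes at most 50 mm and 8.59 degrees, less where a joint would pass 70% of its speed; a pose out of reach is approached as far as the arm can. A call with a gripper value outside its range is refused whole. "fingers" is the finger opening in mm, from 0 to 85.4, set as the call begins (left out, the last holds). The fingers move at their own pace and stop on an object; "newtons" is the grip in N (left out, the last holds). Time passes only in rows, so rows that repeat a pose let the fingers close. It gives the time, the measured TCP pose, the force and the opening at its end, in the units of the state.
- robot.get_state(): the state, without advancing time (a new reading comes with each control period).
- robot.snapshot(name): name is "scene" or "top" or "wrist"; returns a dict with "frame" (420x560x3 uint8, red, green, blue), "fx", "fy", "cx", "cy" (pixels), "R" (3x3) and "t" (3): a world point X has camera coordinates R X + t; the wrist camera has in their place "hand_eye" (4x4, takes a point from camera to tool coordinates, whose origin is the TCP and whose axes are the tool frame's). Camera axes: x right, y down, z forward; pixel columns grow to the right and rows downward; lengths in m; the calibration is good to about 2 mm. A picture is of the moment at which its call begins: read the wrist's pose just before it. There is no depth.
- robot.finish_job(): hands the job in, once; it reports no verdict.
The state is a dict: "clock": time; "joint_positions": joint angles; "qvel": joint speeds; "tau": joint torques, N m; "tcp_pos": TCP position; "tool_rot": TCP orientation; "contact_force": force on the tool from outside, world axes, zero at the start; "ft_torque": the same for the moment, N m; "opening": finger opening in m.
Only numpy, scipy, OpenCV 4.12 (cv2) and the standard library are available. Lean on these libraries where they do the work, as an engineer would, in place of code of your own. Each camera call takes 0.05 s, during which the arm holds its last target.

## Working session

There is one attempt and no reset: what is moved stays moved. The work goes in short steps, Python scripts to look and compute and a tool call to move; the robot and the scene stay as the last step left them, time stands still between calls to the robot, and variables do not carry over. Pictures are saved under pics/ and viewed, and the job is handed in when it is done.

Besides the shell and the picture viewer there is one more tool, called after "Call:" by a JSON object that holds its "op" and its "data", one argument or row to a line. apply_moves: Moves the arm, as the interface text tells. Its arguments: {"type":"object","properties":{"moves":{"type":"array","items":{"type":"array","items":{"type":"array","items":{"type":"number"}}}},"fingers":{"type":"number"},"newtons":{"type":"number"}},"required":["moves"]}

```bash
mkdir -p pics; ls; python3 - <<'E'
from workcell import robot
import cv2,pickle
print(robot.get_state())
d={}
for n in ["scene","top","wrist"]:
    s=robot.snapshot(n); d[n]=s
    cv2.imwrite(f"pics/{n}0.png",s["frame"][:,:,::-1])
    print(n,{k:v for k,v in s.items() if k!="frame"})
pickle.dump(d,open("s0.pkl","wb"))
E
```

```text
pics
{'clock': 0.0, 'joint_positions': array([ 1.22829411,  0.3117158 ,  0.01400438,  1.51312224, -0.00441133,
        1.31918979, -0.02719665]), 'qvel': array([0.0007717 , 0.00038705, 0.00094146, 0.00107922, 0.00021141,
       0.00055937, 0.00162536]), 'tau': array([-5.36177959e-04, -3.79903221e+01,  1.45701589e-01, -2.30589509e+01,
        1.21850232e-02,  1.34829042e-02, -1.39966272e-05]), 'tcp_pos': array([ 0.16272432, -0.52453096,  0.20890027]), 'tool_rot': array([-1.53314968,  1.56839203,  1.90931041]), 'contact_force': array([ 0.61951744, -0.15824654, -0.20849752]), 'ft_torque': array([-0.00925331, -0.02313449, -0.01152985]), 'opening': 0.08550572422491175}
scene {'fx': 471.8625290355244, 'fy': 471.8625290355244, 'cx': 277.7041775283925, 'cy': 207.2675006133183, 'R': array([[ 0.44641256,  0.89460964,  0.01973382],
       [ 0.58351091, -0.27431247, -0.76437405],
       [-0.67840316,  0.35274107, -0.64447101]]), 't': array([-0.24470935, -0.35947761,  1.28710503])}
top {'fx': 511.0202319754881, 'fy': 511.0202319754881, 'cx': 279.9724605165952, 'cy': 211.3193933915574, 'R': array([[-0.00388214, -0.99989672, -0.01383757],
       [-0.99143288,  0.0056552 , -0.13049471],
       [ 0.13055949,  0.01321242, -0.99135244]]), 't': array([-0.04103381,  0.60903916,  0.87781046])}
wrist {'fx': 360.03482483796387, 'fy': 360.03482483796387, 'cx': 279.56149296743814, 'cy': 210.49446808179297, 'hand_eye': array([[ 1.08116359e-04, -3.08773227e-01,  9.51135680e-01,
        -1.63252549e-01],
       [ 9.99999849e-01, -4.79145273e-04, -2.69218767e-04,
        -8.58017898e-04],
       [ 5.38859713e-04,  9.51135566e-01,  3.08773129e-01,
        -7.89275375e-02],
       [ 0.00000000e+00,  0.00000000e+00,  0.00000000e+00,
         1.00000000e+00]])}
```

View pics/scene0.png

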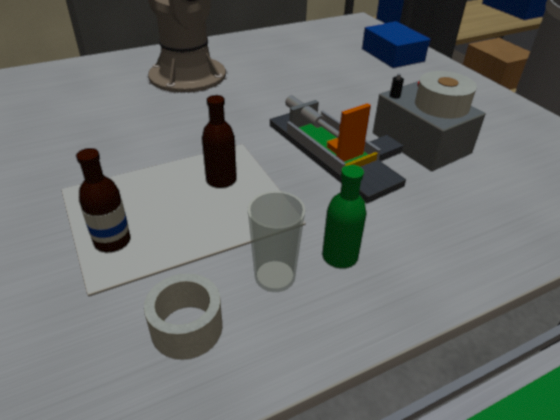

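View pics/top0.png

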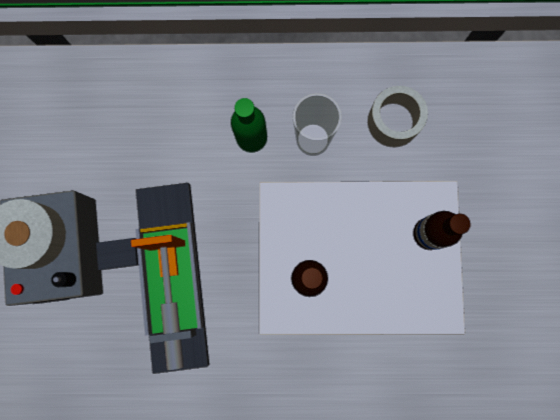

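View pics/wrist0.png

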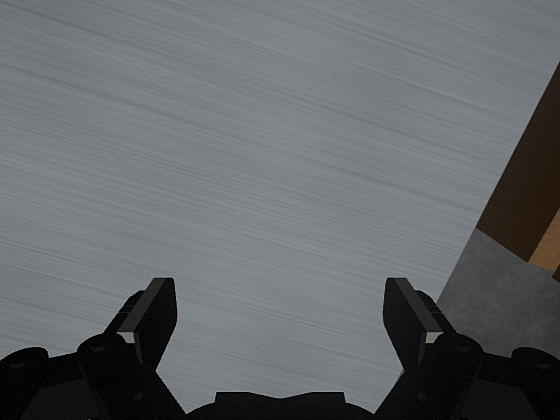

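Plain brown is at scene (220,150) / top (310,278). It could be confused with the labelled bottle at scene (105,210) / top (440,230), which carries a white and blue band, or the green bottle at scene (345,220) / top (250,130). The clear glass and the ring are not candidates. I'll check with a crop and measure.

```bash
cat > h.py <<'E'
import numpy as np,cv2,pickle
def ray(s,uv):
    d=np.array([(uv[0]-s['cx'])/s['fx'],(uv[1]-s['cy'])/s['fy'],1.])
    return -s['R'].T@s['t'], s['R'].T@d
def onz(s,uv,z):
    o,d=ray(s,uv); return o+d*(z-o[2])/d[2]
def proj(s,X):
    c=s['R']@np.array(X)+s['t']; return np.array([s['fx']*c[0]/c[2]+s['cx'],s['fy']*c[1]/c[2]+s['cy']])
def tri(s1,u1,s2,u2):
    o1,d1=ray(s1,u1);o2,d2=ray(s2,u2)
    A=np.stack([d1,-d2],1);k=np.linalg.lstsq(A,o2-o1,rcond=None)[0]
    a=o1+k[0]*d1;b=o2+k[1]*d2
    return (a+b)/2,np.linalg.norm(a-b)
E
python3 - <<'E'
from h import *
d=pickle.load(open("s0.pkl","rb"))
a=d['scene']['frame'][80:260,60:260]; b=d['top']['frame'][170:385,120:340]
A=cv2.resize(a,None,fx=2,fy=2,interpolation=3);cv2.imwrite("pics/c1.png",A[:,:,::-1])
g=np.clip(b.astype(float)*1.6,0,255).astype(np.uint8)
B=cv2.resize(g,None,fx=2.7,fy=2.7,interpolation=2);cv2.imwrite("pics/c2.png",B[:,:,::-1])
s=d['scene']['frame'][80:200,260:410]
g=np.clip(s.astype(float)*1.6,0,255).astype(np.uint8)
cv2.imwrite("pics/c3.png",cv2.resize(g,None,fx=5,fy=5,interpolation=2)[:,:,::-1])
# hsv print
for n,pts in {'top':[(312,278),(300,285),(165,290),(155,242),(180,227)],'scene':[(217,102),(220,150)]}.items():
    for p in pts: print(n,p,d[n]['frame'][p[1],p[0]])
E
```

```text
top (312, 278) [79 45 29]
top (300, 285) [20  4  0]
top (165, 290) [109 113 117]
top (155, 242) [176  90   0]
top (180, 227) [70 45  2]
scene (217, 102) [39  9  1]
scene (220, 150) [19  2  0]
```

View pics/c1.png

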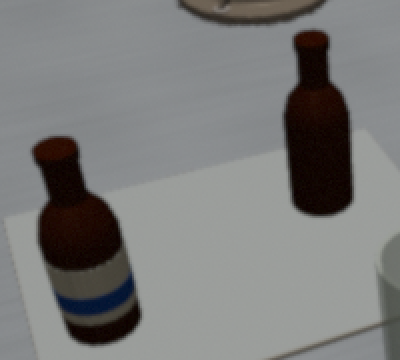

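View pics/c2.png

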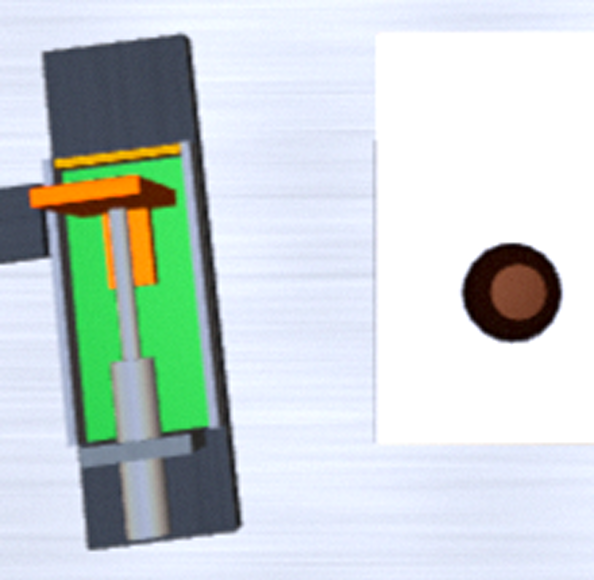

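View pics/c3.png

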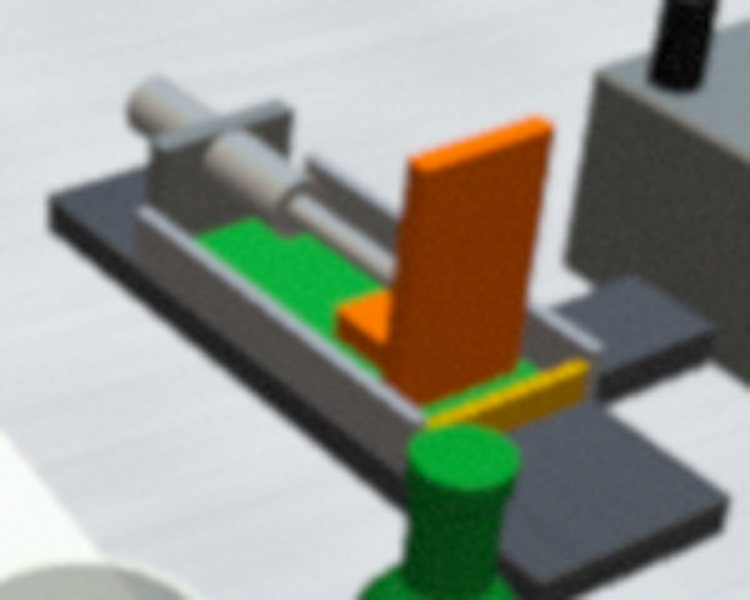

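The crops confirm that the bottle at scene (220,150) / top (310,278) is bare brown and the left one has the white and blue band. The track's orange plate is at top (158,242) and the yellow lip at (165,228). Next I'll measure.

```bash
python3 - <<'E'
from h import *
d=pickle.load(open("s0.pkl","rb")); T=d['top'];S=d['scene']
f=T['frame'].astype(int)
def cen(m,box):
    mm=np.zeros(m.shape,np.uint8);x0,y0,x1,y1=box;mm[y0:y1,x0:x1]=m[y0:y1,x0:x1]
    n,l,st,c=cv2.connectedComponentsWithStats(mm)
    i=1+np.argmax(st[1:,4]);return c[i],st[i],(l==i)
# mouth
c,st,_=cen((f[:,:,0]>50)&(f[:,:,0]<130)&(f[:,:,2]<70),(285,255,335,305));print('mouth',c,st)
pm=onz(T,c,.180);print('mouth xyz',pm)
e=onz(T,c+[st[2]/2,0],.18)-onz(T,c-[st[2]/2,0],.18);print('ring dia',np.linalg.norm(e))
# body foreground whole: scene foot check
print('predict scene mouth/foot',proj(S,pm),proj(S,[pm[0],pm[1],.008]))
fs=S['frame'].astype(int)
c2,st2,m2=cen(fs.sum(2)<75,(190,90,250,195));print('scene bottle bbox',st2)
ys,xs=np.nonzero(m2)
print('scene px top row centre',xs[ys<ys.min()+6].mean())
# labelled
c,st,_=cen((f[:,:,0]>50)&(f[:,:,0]<130)&(f[:,:,2]<70),(440,205,480,245));print('lab mouth',c,st,onz(T,c,.18))
# track: yellow lip (top view), minAreaRect
hsv=cv2.cvtColor(T['frame'],cv2.COLOR_RGB2HSV)
y=cv2.inRange(hsv,(20,150,100),(32,255,255))>0
c,st,m=cen(y,(130,215,200,240));p=np.argwhere(m)[:,::-1].astype(np.float32);r=cv2.minAreaRect(p);print('lip',c,st,r)
for b in cv2.boxPoints(r):print('  ',b,onz(T,b,.038))
print('lip c',onz(T,c,.038))
o=cv2.inRange(hsv,(10,200,140),(18,255,255))>0
c,st,m=cen(o,(125,230,190,250));p=np.argwhere(m)[:,::-1].astype(np.float32);r=cv2.minAreaRect(p);print('plate',c,st,r)
print(onz(T,c,.135))
# dark base plate
c,st,m=cen((f.sum(2)<200)&(f[:,:,2]>30)&(f[:,:,2]>=f[:,:,0]),(130,180,215,378));print('dark',c,st)
for q in [(137,190),(189,183.5),(208.5,365),(153.5,373)]: print(q,onz(T,q,.02))
E
```

```text
mouth [311.44478528 277.63803681] [302 268  20  20 326]
mouth xyz [ 0.49031725 -0.09237705  0.18      ]
ring dia 0.029806702257297136
predict scene mouth/foot [216.27410925  98.58315363] [221.95500892 179.39682409]
scene bottle bbox [ 203   96   33   91 2144]
scene px top row centre 215.43589743589743
lab mouth [456.45061728 223.36419753] [451 213  13  20 162] [ 0.57053297 -0.31159682  0.18      ]
lip [162.89115646 227.37414966] [140 223  47   9 147] ((162.97958374023438, 227.34481811523438), (3.130908489227295, 46.520084381103516), 82.50414276123047)
   [139.7141  228.82712] [0.57875008 0.20830035 0.038     ]
   [185.83662 222.75836] [0.58927253 0.12540659 0.038     ]
   [186.24507 225.86252] [0.58366005 0.12455752 0.038     ]
   [140.12254 231.93127] [0.57314782 0.2073844  0.038     ]
lip c [0.58115357 0.16657632 0.038     ]
plate [150.80898876 240.38576779] [131 235  40  12 267] ((150.6877899169922, 240.40830993652344), (6.674267292022705, 39.71519088745117), 82.40535736083984)
[0.55052681 0.16172986 0.135     ]
dark [164.26701571 205.16420752] [ 136  183   58   46 2101]
(137, 190) [0.65274211 0.2208832  0.02      ]
(189, 183.5) [0.66434456 0.12459651 0.02      ]
(208.5, 365) [0.33816572 0.08371453 0.02      ]
(153.5, 373) [0.32461257 0.18087073 0.02      ]
```

```bash
cat >> h.py <<'E'
from scipy.spatial.transform import Rotation as Ro
def pose(st): return np.array(st['tcp_pos']),Ro.from_euler('xyz',st['tool_rot'])
def delta(st,p,R=None):
    p0,R0=pose(st); R=R0 if R is None else R
    return np.round(R0.inv().apply(np.array(p)-p0)*1000,1), np.round((R0.inv()*R).as_rotvec(degrees=True),1)
YAW=0.124; TR=np.array([.547,.161]); ex=np.array([np.cos(YAW),np.sin(YAW)]); ey=np.array([-ex[1],ex[0]])
def tw(x,y,z): return np.r_[TR+ex*x+ey*y,z]
def goal(sign):  # tool x down, tool y along sign*track x
    X=np.array([0,0,-1.]);Y=np.r_[sign*ex,0];return Ro.from_matrix(np.stack([X,Y,np.cross(X,Y)],1))
E
python3 - <<'E'
from h import *
from workcell import robot
st=robot.get_state(); print(pose(st)[1].as_matrix().round(3))
for s in (1,-1): print(s,delta(st,[.49,-.092,.30],goal(s)))
w=robot.snapshot('wrist');H=np.linalg.inv(w['hand_eye'])
for x in (0,-.013,-.032,-.05,-.067):
  for z in(-.011,.011):
    c=H@[x,-.0427,z,1];print(x,z,(360*c[:2]/c[2]+[279.6,210.5]).round())
E
```

```text
[[-0.001  0.296 -0.955]
 [ 0.002 -0.955 -0.296]
 [-1.    -0.002  0.   ]]
1 (array([ -90.3, -316.5, -440.8]), array([-79.9,  -0.1,   0.1]))
-1 (array([ -90.3, -316.5, -440.8]), array([1.001e+02, 1.000e-01, 1.000e-01]))
0 -0.011 [194. 240.]
0 0.011 [197. 280.]
-0.013 -0.011 [188. 251.]
-0.013 0.011 [191. 293.]
-0.032 -0.011 [176. 270.]
-0.032 0.011 [181. 317.]
-0.05 -0.011 [163. 293.]
-0.05 0.011 [169. 345.]
-0.067 -0.011 [146. 322.]
-0.067 0.011 [154. 379.]
```

Call:
{"op": "apply_moves", "data": {
  "moves": [
    [[-45,0,0,0,0,0],[-90,0,0,0,0,0],[-90,-25,-35,-6,0,0],[-90,-55,-75,-13,0,0],[-90,-85,-118,-21,0,0],[-90,-115,-160,-29,0,0],[-90,-147,-205,-37,0,0],[-90,-180,-250,-45,0,0],[-90,-212,-295,-53,0,0],[-90,-244,-340,-61,0,0],[-90,-276,-385,-69,0,0],[-90,-300,-418,-76,0,0]]
  ],
  "fingers": 85,
  "newtons": 60
}}

```text
clock: 1.4
tcp_pos: [0.4611, -0.1305, 0.3001]
tool_rot: [0.389, 1.57, -1.12]
contact_force: [1.0, -0.3, -0.8]
opening: 0.0849
```

```bash
python3 - <<'E'
from h import *
from workcell import robot
w=robot.snapshot('wrist');st=robot.get_state(); print(st['tcp_pos'],st['joint_positions'].round(2))
cv2.imwrite("pics/w1.png",w['frame'][:,:,::-1])
print(delta(st,[.49,-.092,.30],goal(1)))
E
```

```text
[ 0.46609569 -0.11933478  0.30001602] [ 0.66  0.16 -0.51  1.5   0.07  1.49  0.23]
(array([  0.4,  26. , -25.3]), array([-2.5, -0.5, -0.4]))
```

View pics/w1.png

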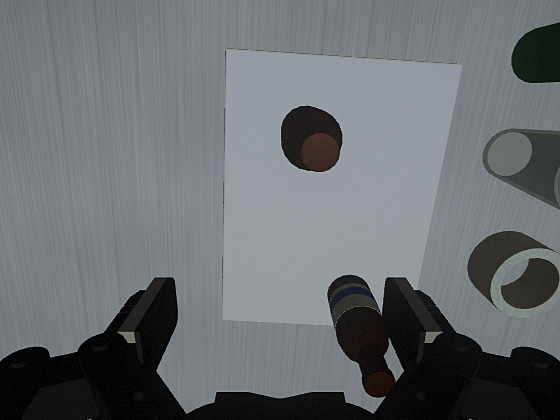

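Call:
{"op": "apply_moves", "data": {
  "moves": [
    [[0,9,-11,-2,0,0],[0,18,-21,-4,0,0],[0,18,-21,-4,0,0],[0,18,-21,-4,0,0],[0,18,-21,-4,0,0]]
  ]
}}

```text
clock: 1.95
tcp_pos: [0.4765, -0.1119, 0.2999]
tool_rot: [-0.682, 1.57, -2.13]
contact_force: [0.2, 0.1, 0.1]
opening: 0.0847
```

```bash
python3 - <<'E'
from h import *
from workcell import robot
st=robot.get_state(); w=robot.snapshot('wrist');print(st['tcp_pos'],st['joint_positions'].round(2),st['contact_force'])
cv2.imwrite("pics/w2.png",w['frame'][:,:,::-1])
p,R=pose(st)
print(R.as_matrix().round(3),delta(st,[.49,-.092,.30],goal(1)))
H=w['hand_eye']
def wray(uv):
    d=np.array([(uv[0]-w['cx'])/w['fx'],(uv[1]-w['cy'])/w['fy'],1])
    return p+R.apply(H[:3,3]), R.apply(H[:3,:3]@d)
f=w['frame'].astype(int)
m=((f[:,:,0]>45)&(f[:,:,2]<70)&(f[:,:,0]-f[:,:,2]>22)).astype(np.uint8)
n,l,s,c=cv2.connectedComponentsWithStats(m)
for i in range(1,n):
    if s[i,4]>200:
        o,d=wray(c[i]);print(c[i],s[i],(o+d*(.18-o[2])/d[2]).round(4))
E
```

```text
[ 0.47653161 -0.11189407  0.29992603] [ 0.63  0.19 -0.52  1.48  0.09  1.5   0.23] [0.19922399 0.06501691 0.07426802]
[[-0.001  0.992  0.123]
 [-0.001  0.123 -0.992]
 [-1.    -0.001  0.001]] (array([ -0.1,  15.8, -18.1]), array([-0.1,  0. ,  0. ]))
[300.60420032 168.99030695] [282 157  37  28 619] [ 0.4899 -0.0873  0.18  ]
```

View pics/w2.png

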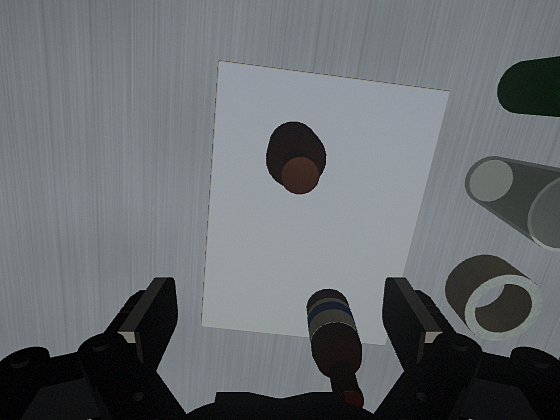

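Call:
{"op": "apply_moves", "data": {
  "moves": [
    [[0,8,-9,0,0,0],[0,16,-18,0,0,0],[0,16,-18,0,0,0],[40,16,-18,0,0,0],[80,16,-18,0,0,0],[110,16,-18,0,0,0],[135,16,-18,0,0,0],[155,16,-18,0,0,0],[169,16,-18,0,0,0],[169,16,-18,0,0,0],[169,16,-18,0,0,0]]
  ]
}}

```text
clock: 3.1
tcp_pos: [0.491, -0.0901, 0.1313]
tool_rot: [1.599, 1.571, 0.155]
contact_force: [0.1, 0.2, 0.5]
opening: 0.0853
```

```bash
python3 - <<'E'
from h import *
from workcell import robot
st=robot.get_state(); print(st['tcp_pos'],st['contact_force'],delta(st,[.49,-.092,.131],goal(1)))
for n in ('wrist','scene'):
    w=robot.snapshot(n);cv2.imwrite(f"pics/{n}3.png",w['frame'][:,:,::-1])
E
```

```text
[ 0.49103815 -0.09005654  0.13130235] [0.12066498 0.24033336 0.49945792] (array([ 0.3, -1.3,  1.8]), array([ 0.2, -0. , -0. ]))
```

View pics/wrist3.png

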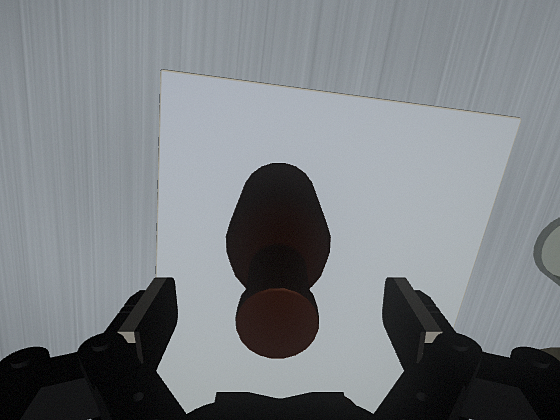

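View pics/scene3.png

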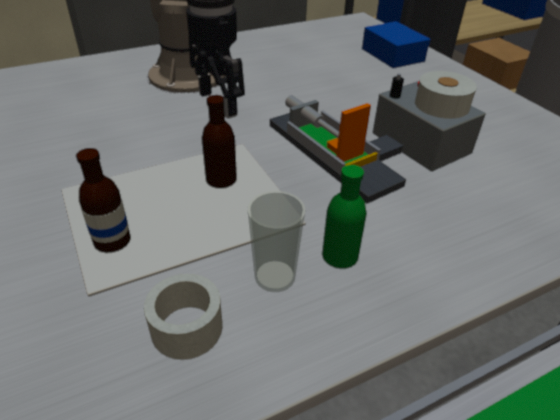

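```bash
python3 - <<'E'
from h import *
from workcell import robot
d=pickle.load(open("s0.pkl","rb"));S=d['scene'];w=d['wrist'];H=np.linalg.inv(w['hand_eye'])
for z in (-.03,-.02,-.01,0,.01):
    c=H@[-.049,0,z,1];print(z,(360*c[:2]/c[2]+[279.6,210.5]).round())
st=robot.get_state();p,R=pose(st)
print(st['joint_positions'])
for t in ([0,0,0],[-.032,.043,0],[-.032,-.043,0],[-.075,0,0]): print(t,proj(S,p+R.apply(t)).round())
im=cv2.imread("pics/scene3.png")[20:200,150:290];cv2.imwrite("pics/c4.png",cv2.resize(np.clip(im*2.0,0,255).astype(np.uint8),None,fx=3.3,fy=3.3,interpolation=2))
T=robot.snapshot('top');cv2.imwrite("pics/top3.png",T['frame'][:,:,::-1])
E
```

```text
-0.03 [282. 243.]
-0.02 [282. 269.]
-0.01 [282. 294.]
0 [282. 318.]
0.01 [282. 341.]
[ 0.57041021  0.31284785 -0.52526641  1.75263976  0.17266997  1.11971069
  0.11750258]
[0, 0, 0] [219. 123.]
[-0.032, 0.043, 0] [231. 118.]
[-0.032, -0.043, 0] [207.  97.]
[-0.075, 0, 0] [217.  84.]
```

View pics/c4.png

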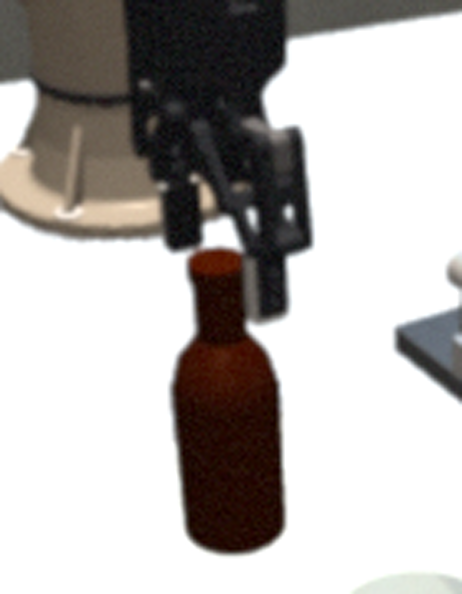

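View pics/top3.png

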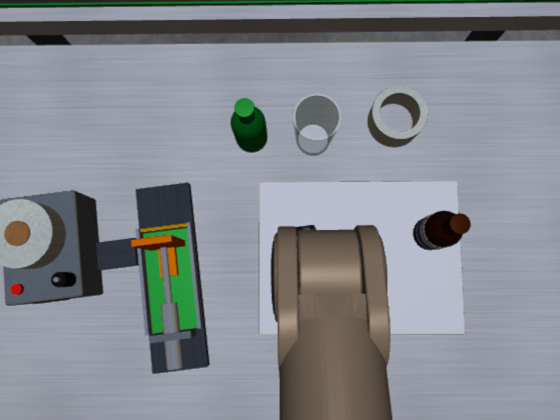

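Call:
{"op": "apply_moves", "data": {
  "moves": [
    [[0,-1,2,0,0,0],[0,-1,2,0,0,0],[0,-1,2,0,0,0],[0,-1,2,0,0,0],[0,-1,2,0,0,0]]
  ],
  "fingers": 44
}}

```text
clock: 3.75
tcp_pos: [0.49, -0.0923, 0.131]
tool_rot: [0.843, 1.571, -0.602]
contact_force: [-0.1, 0.3, -0.2]
opening: 0.0439
```

```bash
python3 - <<'E'
from h import *
from workcell import robot
st=robot.get_state();p,R=pose(st);print(st['opening'],p,st['contact_force'])
S=robot.snapshot('scene');im=S['frame'][20:200,150:290,::-1]
cv2.imwrite("pics/c5.png",cv2.resize(np.clip(im*2.0,0,255).astype(np.uint8),None,fx=3.3,fy=3.3,interpolation=2))
w=robot.snapshot('wrist');cv2.imwrite("pics/w5.png",w['frame'][:,:,::-1])
for x in (0,-.01,-.02,-.03,-.04): print(x,((proj(S,p+R.apply([x,.022,0]))-[150,20])*3.3).round(),((proj(S,p+R.apply([x,.034,0]))-[150,20])*3.3).round())
E
```

```text
0.043870971111656346 [ 0.49001157 -0.09232515  0.13101653] [-0.1312829   0.26311827 -0.17603581]
0 [244. 360.] [255. 370.]
-0.01 [243. 344.] [254. 354.]
-0.02 [242. 327.] [253. 337.]
-0.03 [241. 310.] [252. 319.]
-0.04 [240. 292.] [251. 302.]
```

View pics/c5.png

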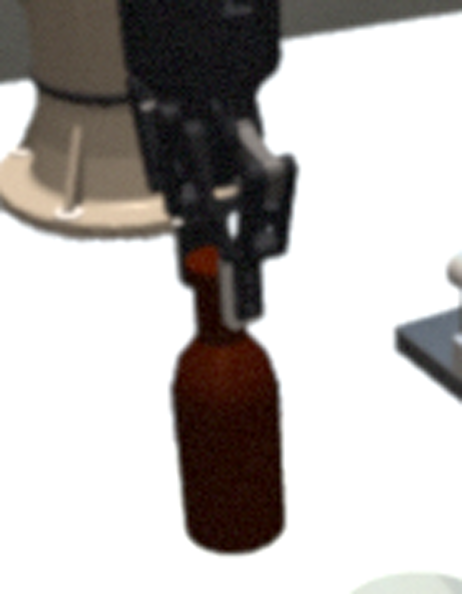

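View pics/w5.png

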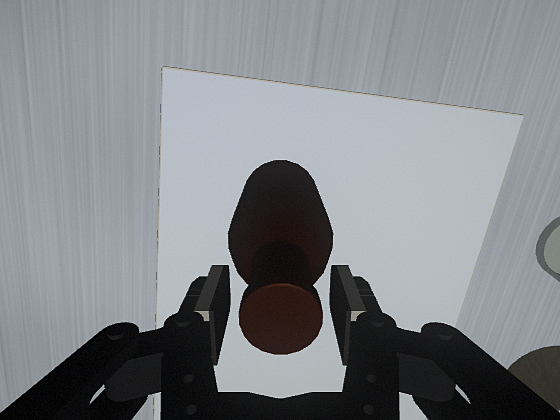

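```bash
python3 - <<'E'
from h import *
d=pickle.load(open("s0.pkl","rb"));w=d['wrist'];H=np.linalg.inv(w['hand_eye'])
im=cv2.imread("pics/w5.png")[240:420,150:410]
im=np.clip(((im/255.)**.5)*255*1.2,0,255).astype(np.uint8)
im=cv2.resize(im,None,fx=3,fy=3,interpolation=2)
for x,col in ((0,(0,0,255)),(-.01,(0,255,0)),(-.02,(255,0,0)),(-.03,(0,255,255)),(-.06,(255,0,255))):
  for y in (-.022,.022):
    q=[]
    for z in (-.011,.011):
      c=H@[x,y,z,1];q.append(tuple(((360*c[:2]/c[2]+[279.6,210.5]-[150,240])*3).astype(int).tolist()))
    cv2.line(im,q[0],q[1],col,2)
cv2.imwrite("pics/c6.png",im)
E
```

```text
(no output)
```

View pics/c6.png

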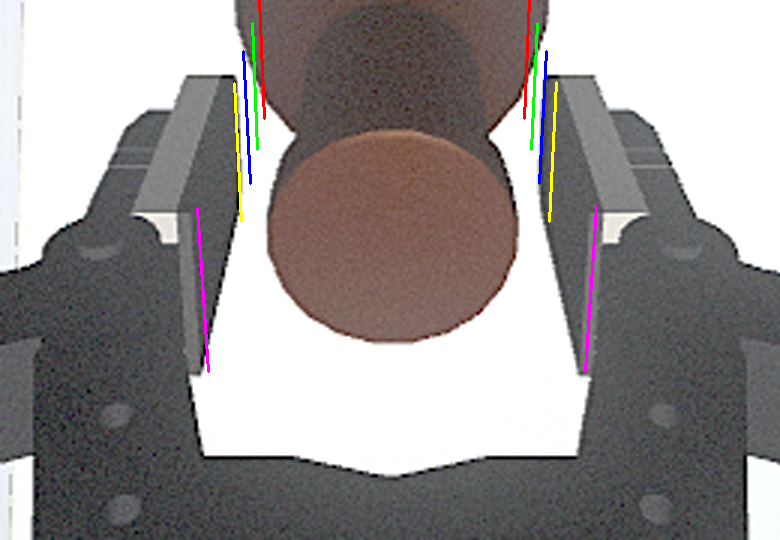

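The pads sit farther back than nominal in both the wrist and scene views. At this height they cover the mouth ring and upper neck either way, so I close here.

Call:
{"op": "apply_moves", "data": {
  "moves": [
    [[0,0,0,0,0,0],[0,0,0,0,0,0],[0,0,0,0,0,0],[0,0,0,0,0,0],[0,0,0,0,0,0],[0,0,0,0,0,0]]
  ],
  "fingers": 20,
  "newtons": 80
}}

```text
clock: 4.45
tcp_pos: [0.4904, -0.0924, 0.1313]
tool_rot: [1.266, 1.57, -0.179]
contact_force: [0.0, -0.1, 3.3]
opening: 0.0292
```

```bash
python3 - <<'E'
from h import *
from workcell import robot
st=robot.get_state();p,R=pose(st);print(st['opening'],p,st['contact_force'],st['ft_torque'])
S=robot.snapshot('scene');im=S['frame'][20:200,150:290,::-1]
cv2.imwrite("pics/c7.png",cv2.resize(np.clip(im*2.0,0,255).astype(np.uint8),None,fx=3.3,fy=3.3,interpolation=2))
E
```

```text
0.029204404892538022 [ 0.49044328 -0.09235655  0.1313387 ] [ 0.038551   -0.13585283  3.338168  ] [ 0.09076707 -0.06861213 -0.05436567]
```

View pics/c7.png

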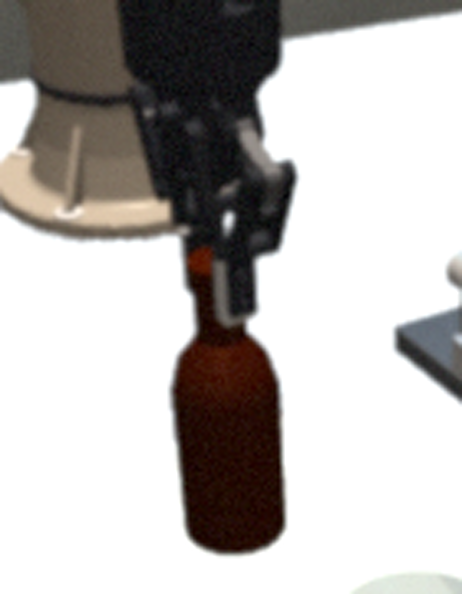

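Call:
{"op": "apply_moves", "data": {
  "moves": [
    [[-5,0,0,0,0,0],[-15,0,0,0,0,0],[-30,0,0,0,0,0],[-30,0,0,0,0,0],[-30,0,0,0,0,0]]
  ]
}}

```text
clock: 5.0
tcp_pos: [0.4898, -0.0925, 0.1609]
tool_rot: [-0.758, 1.571, -2.203]
contact_force: [-0.5, -1.0, -2.9]
opening: 0.0291
```

```bash
python3 - <<'E'
from h import *
from workcell import robot
st=robot.get_state();p,R=pose(st);print(st['opening'],p,st['contact_force'],st['ft_torque'])
S=robot.snapshot('scene');im=S['frame'][20:200,150:290,::-1]
cv2.imwrite("pics/c8.png",cv2.resize(np.clip(im*2.0,0,255).astype(np.uint8),None,fx=3.3,fy=3.3,interpolation=2))
E
```

```text
0.029145069103903302 [ 0.48981893 -0.09245921  0.16093062] [-0.46252354 -0.96870424 -2.89037902] [ 0.01716344  0.0334326  -0.00522635]
```

View pics/c8.png

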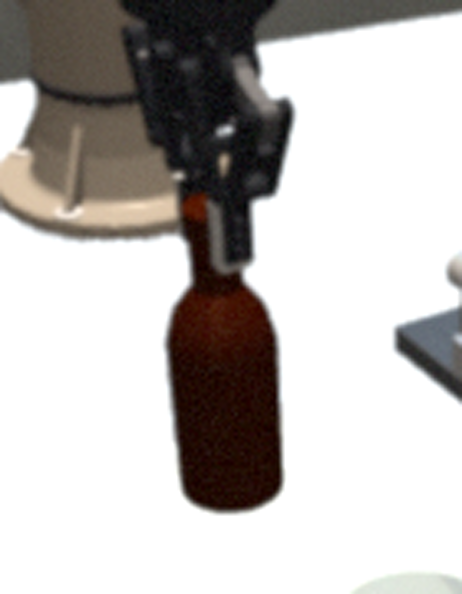

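```bash
python3 - <<'E'
from h import *
from workcell import robot
d=pickle.load(open("s0.pkl","rb"));T=d['top']
g=onz(T,(252,146),.0);g2=onz(T,(245,107),.172);print('green',g,g2)
for q in (g,g2): v=q[:2]-TR;print('green track',v@ex,v@ey)
st=robot.get_state();p,R=pose(st);v=p[:2]-TR;print('tcp track',v@ex,v@ey)
for t in ((.055,-.15,.2),(.055,0,.2)): print(t,tw(*t),delta(st,tw(*t),goal(1)))
print(st['joint_positions'])
E
```

```text
green [0.74000061 0.00943971 0.        ] [0.7577425  0.00882884 0.172     ]
green track 0.17277336951293687 -0.1742673825407204
green track 0.19030347743544862 -0.1770679155329521
tcp track -0.08851843014779877 -0.24428016858558727
(0.055, -0.15, 0.2) [0.62013007 0.01895426 0.2       ] (array([-39.8, 143.7, -94. ]), array([ 0.1, -0. ,  0.1]))
(0.055, 0, 0.2) [0.6015777  0.16780254 0.2       ] (array([ -39.7,  144. , -244. ]), array([ 0.1, -0. ,  0.1]))
[ 0.58205936  0.28452892 -0.52939109  1.71290407  0.15346694  1.18692454
  0.13862078]
```

Call:
{"op": "apply_moves", "data": {
  "moves": [
    [[-20,10,0,0,0,0],[-40,35,-10,0,0,0],[-40,62,-30,0,0,0],[-40,90,-50,0,0,0],[-40,118,-72,0,0,0],[-40,140,-97,0,0,0],[-40,144,-125,0,0,0],[-40,144,-155,0,0,0],[-40,144,-185,0,0,0],[-40,144,-212,0,0,0],[-40,144,-234,0,0,0],[-40,144,-244,0,0,0]]
  ]
}}

```text
clock: 6.25
tcp_pos: [0.6003, 0.1714, 0.1998]
tool_rot: [-2.221, 1.567, 2.622]
contact_force: [-0.3, 1.3, -1.5]
opening: 0.0292
```

Call:
{"op": "apply_moves", "data": {
  "moves": [
    [[0,0,0,0,0,0],[0,0,0,0,0,0],[0,0,0,0,0,0]]
  ]
}}

```text
clock: 6.55
tcp_pos: [0.6029, 0.165, 0.2006]
tool_rot: [-0.14, 1.569, -1.587]
contact_force: [-0.0, -0.1, -2.0]
opening: 0.0295
```

```bash
python3 - <<'E'
from h import *
from workcell import robot
st=robot.get_state();p,R=pose(st);v=p[:2]-TR;print(st['opening'],p,'track',v@ex,v@ey,st['contact_force'],st['ft_torque'])
print(delta(st,tw(.055,0,.2),goal(1)))
for n in ('scene','top','wrist'):
    s=robot.snapshot(n);cv2.imwrite(f"pics/{n}9.png",np.clip(s['frame'][:,:,::-1]*1.6,0,255).astype(np.uint8))
    if n!='wrist':
        print(n,'tcp',proj(s,p),'foot',proj(s,p-[0,0,.123]))
E
```

```text
0.029511743066293224 [0.60286037 0.16503909 0.2006038 ] track 0.05593102784638209 -0.0029008757334157737 [-0.02833009 -0.05832243 -2.04410466] [ 0.02316703  0.03941076 -0.03034648]
(array([ 0.6, -0.9, -2.9]), array([-0.1,  0.1,  0. ]))
scene tcp [380.61771324  86.64349327] foot [370.12124858 147.48507329]
top tcp [137.94982022 201.97046199] foot [158.57599506 212.5654134 ]
```

View pics/scene9.png

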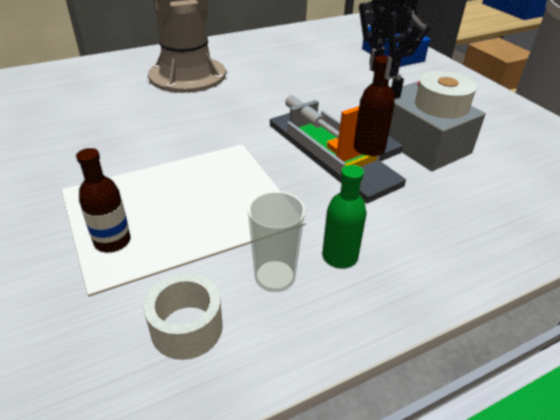

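View pics/wrist9.png

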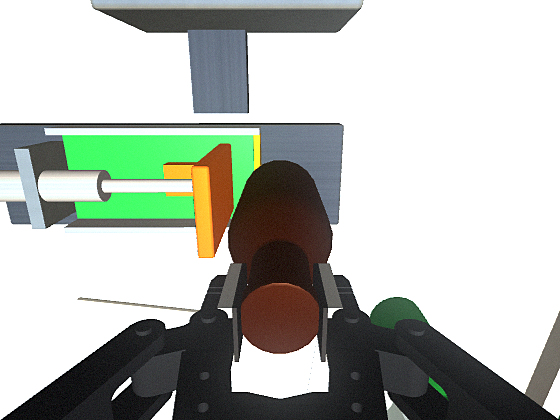

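Call:
{"op": "apply_moves", "data": {
  "moves": [
    [[10,0,-1,0,0,0],[22,0,-2,0,0,0],[31,0,-3,0,0,0],[31,0,-3,0,0,0],[31,-8,-3,0,0,0],[31,-16,-3,0,0,0],[31,-24,-3,0,0,0],[31,-24,-3,0,0,0]]
  ],
  "newtons": 100
}}

```text
clock: 7.5
tcp_pos: [0.5788, 0.168, 0.1713]
tool_rot: [1.589, 1.566, 0.145]
contact_force: [4.3, 0.9, -3.5]
opening: 0.0285
```

```bash
cat > chk.py <<'E'
from h import *
from workcell import robot
import sys
st=robot.get_state();p,R=pose(st);v=p[:2]-TR;print(st['clock'],st['opening'],p,'track',(v@ex).round(4),(v@ey).round(4),st['contact_force'].round(1),st['ft_torque'].round(2))
s=robot.snapshot('scene');im=s['frame'][40:200,260:440,::-1]
cv2.imwrite(f"pics/{sys.argv[1]}.png",cv2.resize(np.clip(im*1.7,0,255).astype(np.uint8),None,fx=3.7,fy=3.7,interpolation=2))
w=robot.snapshot('wrist');cv2.imwrite(f"pics/{sys.argv[1]}w.png",np.clip(w['frame'][:,:,::-1]*1.6,0,255).astype(np.uint8))
E
python3 chk.py d1
```

```text
7.5 0.028478630609235934 [0.5787976  0.16800736 0.17134033] track 0.0324 0.003 [ 4.3  0.9 -3.5] [ 0.19 -1.27 -0.04]
```

View pics/d1.png

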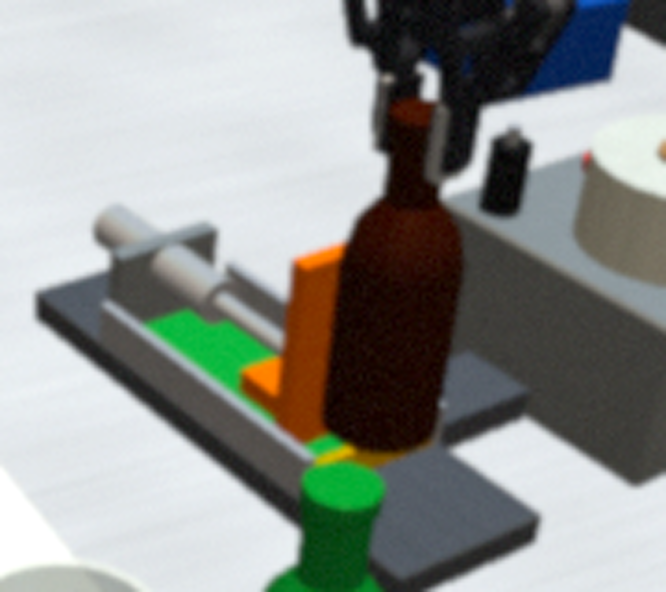

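View pics/d1w.png

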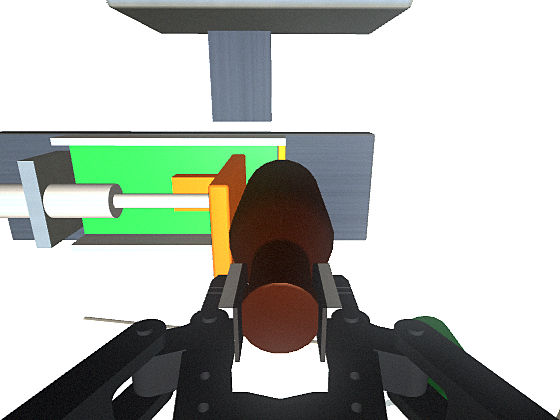

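Call:
{"op": "apply_moves", "data": {
  "moves": [
    [[0,-6,0,0,0,0],[0,-12,1,0,0,0],[0,-18,2,0,0,0],[0,-24,2,0,0,0],[0,-30,2,0,0,0],[0,-35,2,0,0,0],[0,-39,2,0,0,0],[0,-39,2,0,0,0],[0,-39,2,0,0,0]]
  ]
}}

```text
clock: 8.5
tcp_pos: [0.5418, 0.1619, 0.1713]
tool_rot: [1.853, 1.565, 0.408]
contact_force: [6.3, 2.4, -2.6]
opening: 0.0285
```

```bash
python3 chk.py d2
```

```text
8.5 0.02852093345571811 [0.54177214 0.16188561 0.17129442] track -0.0051 0.0015 [ 6.3  2.4 -2.6] [ 0.47 -1.58 -0.04]
```

View pics/d2.png

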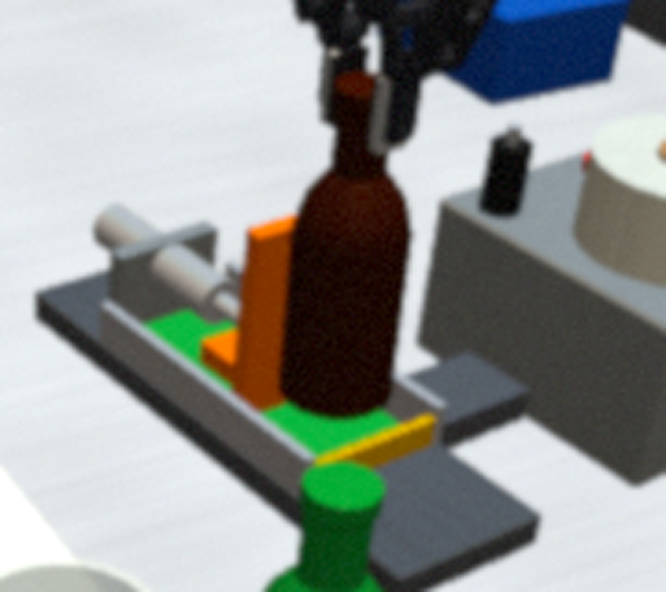

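View pics/d2w.png

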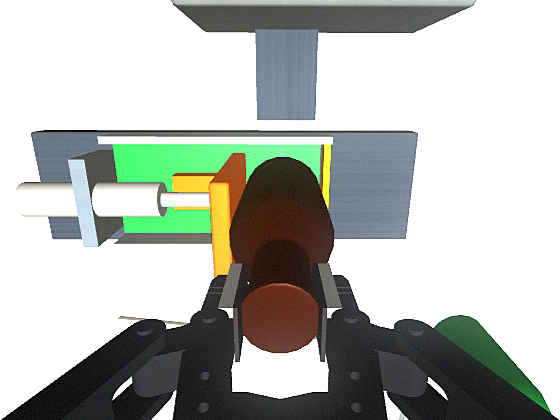

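```bash
python3 - <<'E'
from h import *
S=pickle.load(open("s0.pkl","rb"))['scene']
im=cv2.imread("pics/d2.png")
P=lambda X:((proj(S,X)-[260,40])*3.7)
def poly(pts,col): cv2.polylines(im,[np.array([P(x) for x in pts]).astype(np.int32)],False,col,1)
a=np.linspace(0,2*np.pi,60)
p0=tw(-.0051,.0015,.048)
for h in (0,.095): poly([p0+[.0305*np.cos(t),.0305*np.sin(t),h] for t in a],(255,255,0))
poly([tw(.031,-.043,.038),tw(.031,.043,.038)],(0,0,255)); poly([tw(.037,-.043,.02),tw(.037,.043,.02)],(0,0,255))
for q in (.035,.0446):poly([tw(.009-q,-.033,.02),tw(.009-q,-.033,.135),tw(.009-q,.033,.135)],(255,0,255))
cv2.imwrite("pics/d2o.png",im)
E
```

```text
(no output)
```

View pics/d2o.png

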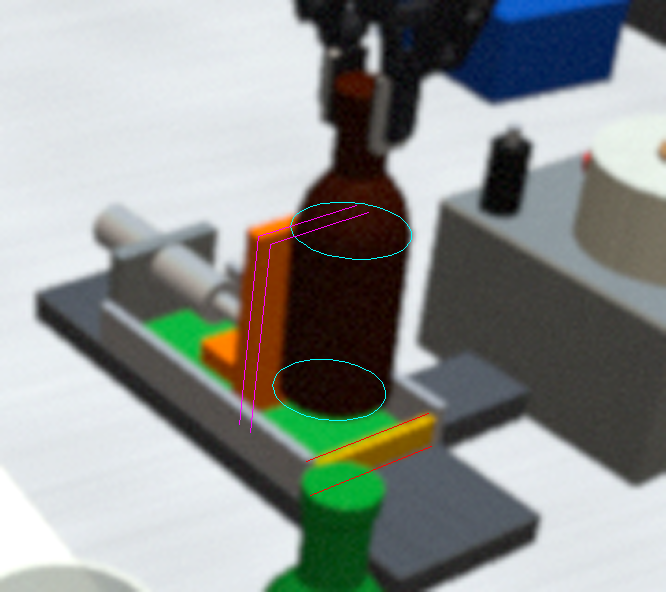

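Call:
{"op": "apply_moves", "data": {
  "moves": [
    [[4,-1,0,0,0,0],[8,-1,0,0,0,0],[12,-1,0,0,0,0],[16,-1,0,0,0,0],[20,-1,0,0,0,0],[20,-1,0,0,0,0],[20,-1,0,0,0,0]]
  ]
}}

```text
clock: 9.3
tcp_pos: [0.5412, 0.1612, 0.1513]
tool_rot: [1.721, 1.565, 0.276]
contact_force: [4.7, 0.7, -2.7]
opening: 0.0284
```

```bash
python3 chk.py d3
```

```text
9.3 0.028433093308189623 [0.54120507 0.16123819 0.15134686] track -0.0057 0.001 [ 4.7  0.7 -2.7] [ 0.24 -1.54 -0.06]
```

View pics/d3.png

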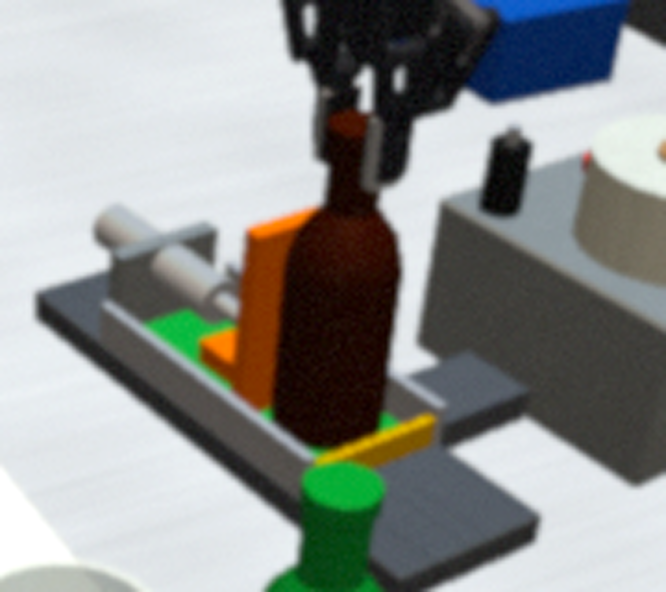

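View pics/d3w.png

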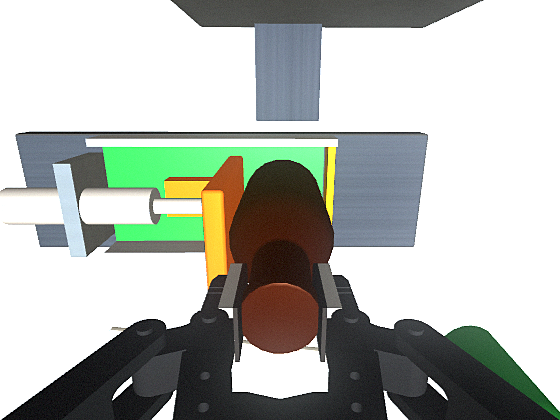

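Call:
{"op": "apply_moves", "data": {
  "moves": [
    [[2,0,0,0,0,0],[4,0,0,0,0,0],[6,0,0,0,0,0],[6,0,0,0,0,0]]
  ]
}}

```text
clock: 9.8
tcp_pos: [0.5416, 0.1613, 0.1458]
tool_rot: [1.702, 1.564, 0.257]
contact_force: [5.7, 1.2, -1.0]
opening: 0.0287
```

Call:
{"op": "apply_moves", "data": {
  "moves": [
    [[1,0,0,0,0,0],[2,0,0,0,0,0],[2,0,0,0,0,0]]
  ]
}}

```text
clock: 10.1
tcp_pos: [0.5417, 0.1613, 0.144]
tool_rot: [1.7, 1.564, 0.254]
contact_force: [4.5, 0.6, -0.3]
opening: 0.0286
```

Call:
{"op": "apply_moves", "data": {
  "moves": [
    [[0.5,0,0,0,0,0],[1,0,0,0,0,0],[1,0,0,0,0,0]]
  ]
}}

```text
clock: 10.4
tcp_pos: [0.5421, 0.1614, 0.1438]
tool_rot: [1.683, 1.562, 0.237]
contact_force: [5.0, 0.2, 3.7]
opening: 0.0288
```

Call:
{"op": "apply_moves", "data": {
  "moves": [
    [[0.5,0,0,0,0,0],[1,0,0,0,0,0],[1,0,0,0,0,0]]
  ]
}}

```text
clock: 10.7
tcp_pos: [0.5425, 0.1616, 0.1437]
tool_rot: [1.667, 1.561, 0.222]
contact_force: [4.8, 0.5, 5.0]
opening: 0.0284
```

```bash
python3 chk.py d4
```

```text
10.7 0.028428011364417517 [0.54251615 0.16155333 0.14371259] track -0.0044 0.0011 [4.8 0.5 5. ] [ 0.03 -1.13  0.03]
```

View pics/d4.png

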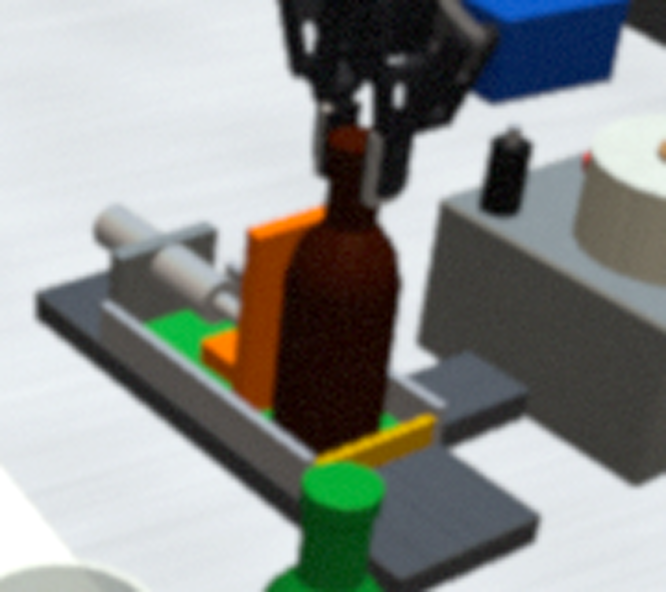

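The foot is on the floor: force went from -2.7 to +5 N with foot z about 0.020. I'll slide it gently towards the stop before letting go.

Call:
{"op": "apply_moves", "data": {
  "moves": [
    [[-1,1,0,0,0,0],[-1,2,0,0,0,0],[-1,3,0,0,0,0],[-1,4,0,0,0,0],[-1,4,0,0,0,0]]
  ]
}}

```text
clock: 11.3
tcp_pos: [0.5441, 0.1619, 0.1435]
tool_rot: [1.704, 1.567, 0.259]
contact_force: [3.7, -0.2, 7.8]
opening: 0.0285
```

Call:
{"op": "apply_moves", "data": {
  "moves": [
    [[0,1,0,0,0,0],[0,2,0,0,0,0],[0,2,0,0,0,0]]
  ]
}}

```text
clock: 11.6
tcp_pos: [0.5445, 0.1621, 0.1434]
tool_rot: [1.757, 1.57, 0.312]
contact_force: [-0.6, 0.0, 10.1]
opening: 0.0287
```

```bash
python3 chk.py d5
```

```text
11.6 0.02868480896366904 [0.54447085 0.16211226 0.14339216] track -0.0024 0.0014 [-0.6  0.  10.1] [-0.14 -0.03 -0.05]
```

View pics/d5w.png

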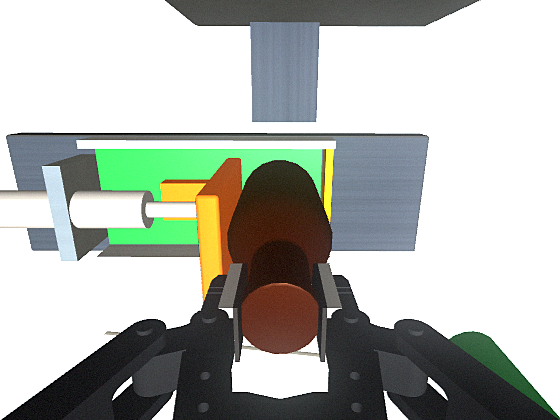

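Call:
{"op": "apply_moves", "data": {
  "moves": [
    [[-1,0,0,0,0,0],[-2,0,0,0,0,0],[-2,0,0,0,0,0]]
  ]
}}

```text
clock: 12.0
tcp_pos: [0.5456, 0.162, 0.1437]
tool_rot: [1.839, 1.568, 0.395]
contact_force: [4.4, 0.5, 2.5]
opening: 0.0285
```

```bash
python3 chk.py d6
```

```text
12.0 0.028527957688664264 [0.545594   0.16196508 0.14365433] track -0.0013 0.0011 [4.4 0.5 2.5] [ 0.23 -1.19 -0.02]
```

View pics/d6.png

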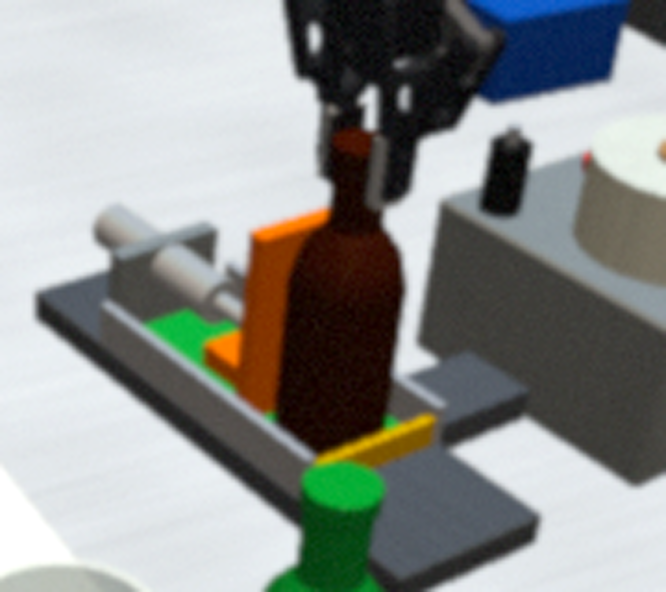

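Call:
{"op": "apply_moves", "data": {
  "moves": [
    [[-1,1,0,0,0,0],[-1,2,0,0,0,0],[-1,3,0,0,0,0],[-1,4,0,0,0,0],[-1,4,0,0,0,0]]
  ]
}}

```text
clock: 12.6
tcp_pos: [0.5477, 0.1621, 0.1435]
tool_rot: [-1.626, 1.569, -3.07]
contact_force: [3.8, 0.6, 0.6]
opening: 0.0284
```

Call:
{"op": "apply_moves", "data": {
  "moves": [
    [[-0.5,1,0,0,0,0],[-0.5,2,0,0,0,0],[-0.5,2,0,0,0,0]]
  ]
}}

```text
clock: 12.9
tcp_pos: [0.5485, 0.1621, 0.1436]
tool_rot: [-1.454, 1.566, -2.898]
contact_force: [-0.4, 0.6, -0.1]
opening: 0.0285
```

```bash
python3 chk.py d7
```

```text
12.9 0.028543437602916385 [0.54847694 0.16207996 0.14360542] track 0.0016 0.0009 [-0.4  0.6 -0.1] [ 0.18  0.17 -0.1 ]
```

View pics/d7.png

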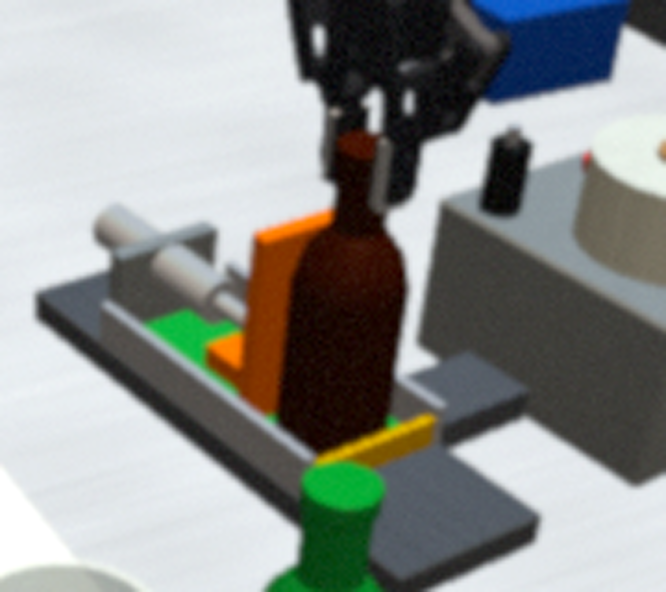

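View pics/d7w.png

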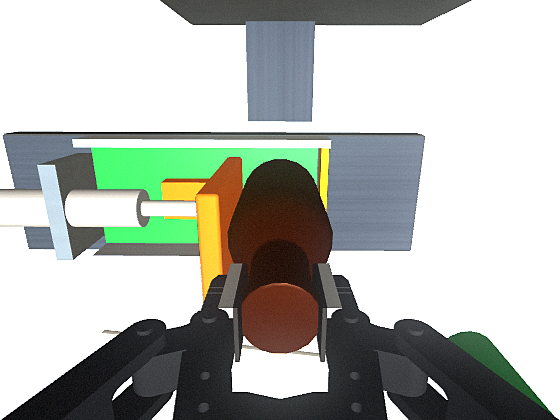

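The stop now takes the spring load, with tool force about 0 and track x about +1.6 mm. Letting go.

Call:
{"op": "apply_moves", "data": {
  "moves": [
    [[0,0,0,0,0,0],[0,0,0,0,0,0],[0,0,0,0,0,0],[0,0,0,0,0,0],[0,0,0,0,0,0],[0,0,0,0,0,0]]
  ],
  "fingers": 60,
  "newtons": 20
}}

```text
clock: 13.6
tcp_pos: [0.5504, 0.1623, 0.1445]
tool_rot: [0.945, 1.571, -0.5]
contact_force: [-1.0, 0.2, -0.6]
opening: 0.0602
```

```bash
python3 chk.py d8
```

```text
13.6 0.06019014099997622 [0.55043907 0.16226665 0.14454818] track 0.0036 0.0008 [-1.   0.2 -0.6] [ 0.03 -0.04 -0.03]
```

View pics/d8.png

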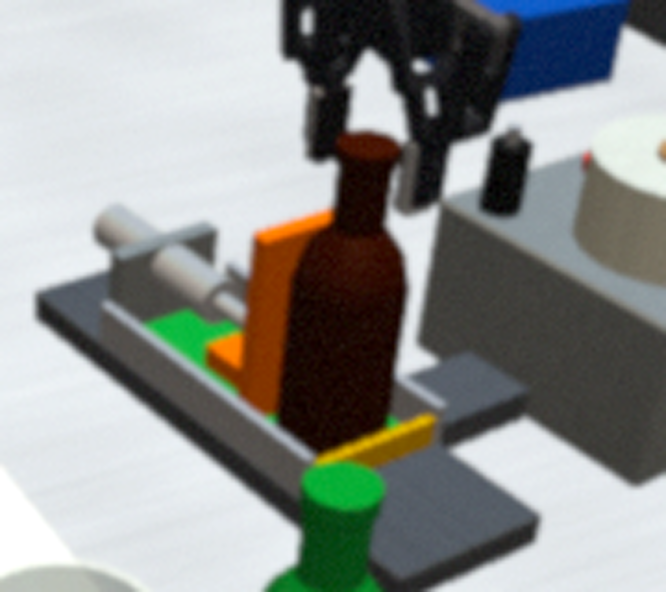

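View pics/d8w.png

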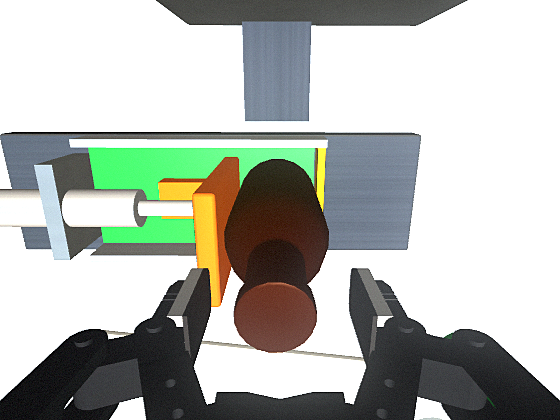

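Call:
{"op": "apply_moves", "data": {
  "moves": [
    [[-5,-2,0,0,0,0],[-20,-2,0,0,0,0],[-45,-2,0,0,0,0],[-80,-2,0,0,0,0],[-115,-2,0,0,0,0],[-140,-2,0,0,0,0],[-140,-40,0,0,0,0],[-140,-80,0,0,0,0],[-140,-110,0,0,0,0],[-140,-110,0,0,0,0],[-140,-110,0,0,0,0]]
  ],
  "fingers": 80
}}

```text
clock: 14.8
tcp_pos: [0.4413, 0.1483, 0.2853]
tool_rot: [1.119, 1.568, -0.325]
contact_force: [1.0, -0.0, -0.6]
opening: 0.0803
```

```bash
python3 chk.py d9; python3 - <<'E'
from h import *
from workcell import robot
S=robot.snapshot('scene');T=robot.snapshot('top');pickle.dump({'scene':S,'top':T},open('s9.pkl','wb'))
cv2.imwrite("pics/top9b.png",np.clip(T['frame'][:,:,::-1]*1.5,0,255).astype(np.uint8))
cv2.imwrite("pics/scene9b.png",np.clip(S['frame'][:,:,::-1]*1.5,0,255).astype(np.uint8))
E
```

```text
14.8 0.08028346784660592 [0.44131842 0.14832442 0.28527096] track -0.1064 0.0005 [ 1.  -0.  -0.6] [ 0.04 -0.03 -0.06]
```

View pics/d9.png

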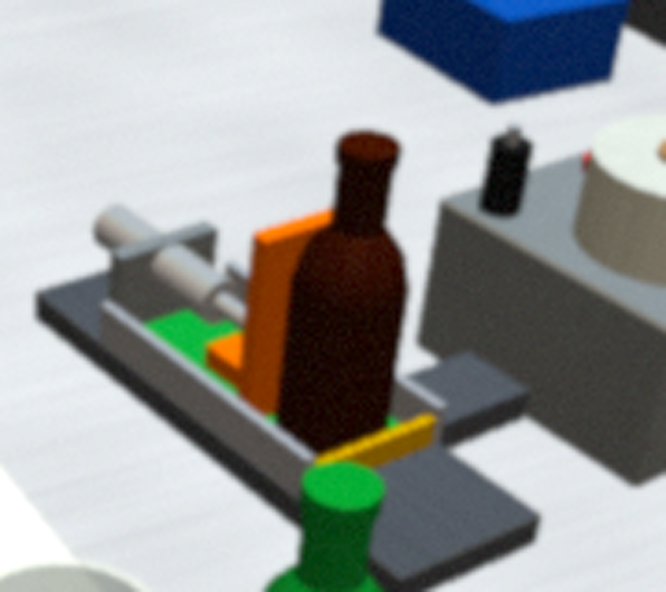

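View pics/d9w.png

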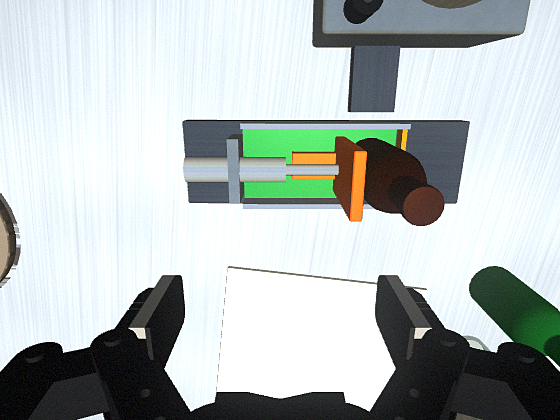

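View pics/top9b.png

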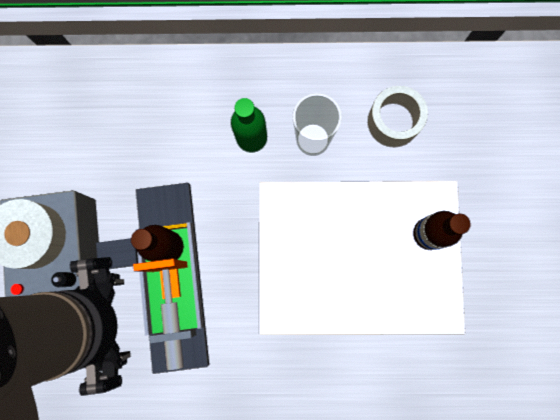

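View pics/scene9b.png

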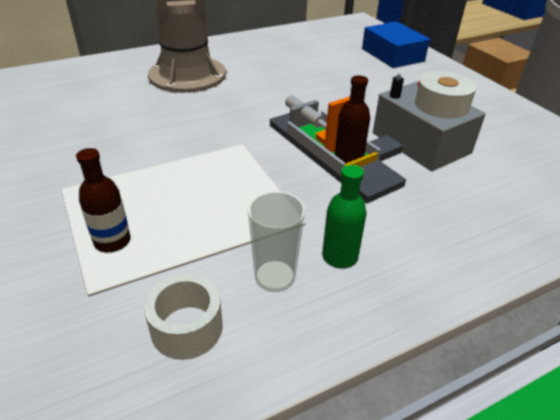

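```bash
python3 - <<'E'
from h import *
d=pickle.load(open("s9.pkl","rb")); d0=pickle.load(open("s0.pkl","rb"));T=d['top'];S=d['scene']
def cen(m,box):
    mm=np.zeros(m.shape,np.uint8);x0,y0,x1,y1=box;mm[y0:y1,x0:x1]=m[y0:y1,x0:x1]
    n,l,st,c=cv2.connectedComponentsWithStats(mm);i=1+np.argmax(st[1:,4]);return c[i],st[i]
f=T['frame'].astype(int)
c,s=cen((f[:,:,0]>50)&(f[:,:,0]<130)&(f[:,:,2]<70)&(f[:,:,0]<2.6*f[:,:,1]),(125,215,185,262));print('mouth',c,s)
u=s[:2]+s[2:4]/2-.5
p=onz(T,u,.192);v=p[:2]-TR;print(p,'track',v@ex,v@ey)
# scene mouth top disc by bbox: crop (367,145)/3.7+offset
us=np.array([367/3.7+260,145/3.7+40]);P,e=tri(T,u,S,us);v=P[:2]-TR;print('tri mouth',P,e,'track',v@ex,v@ey)
hsv=cv2.cvtColor(T['frame'],cv2.COLOR_RGB2HSV);o=cv2.inRange(hsv,(10,200,140),(18,255,255))>0
c,s=cen(o,(125,252,192,275));print('plate',c,s);
for fr in (d0['top'],T):pass
c0=np.array([150.8,240.4]);a=onz(T,c0,.135);b=onz(T,c,.135);print('plate shift along track',(a-b)[:2]@ex)
diff=cv2.absdiff(d['top']['frame'],d0['top']['frame'])[190:260,405:490];print('labelled diff max',diff.max(),(diff.max(2)>40).sum())
E
```

```text
mouth [140.76708075 238.69565217] [131 228  21  21 322]
[0.54985423 0.16125219 0.192     ] track 0.002863502609519399 -0.00010276181791545006
tri mouth [0.54921687 0.16000834 0.19259826] 0.002350302269287849 track 0.0020771954894394868 -0.0012582384120007365
plate [153.38768116 264.61956522] [133 259  41  12 276]
plate shift along track 0.03894975210472156
labelled diff max 10 0
```

Follower at about 0.039, bottle at about +2 mm and 0 mm, mouth height 192.6 mm against 192 expected, labelled bottle unmoved. Handing in.

```bash
python3 - <<'E'
from workcell import robot
print(robot.get_state()['contact_force'].round(2)); print(robot.finish_job())
E
```

```text
[-0.1  -0.36  0.36]
the job is handed in; nothing more can be done
None
```

I loaded the plain bottle into the track and handed the job in at about 15 s of the 40 s; no verdict is reported. I gripped it at the neck and ring and pushed the follower back about 44 mm by the tool position, with the foot about 28 mm above the floor. I then lowered it until the floor took its weight, slid it to the stop and let go. After release I rose clear and checked from the cameras.

**Final checks:**

| Check | Result |
|---|---|
| Bottle mouth | track x about +2 to +3 mm, y about -1 to 0 mm |
| Mouth height | 192.6 mm, against 192 expected for an upright bottle on the floor |
| Follower | about 0.039 |
| Labelled bottle | top picture unchanged from the start |
| Gripper | clear of everything, force near 0 |

**Disagreements:**
- In the wrist and scene pictures the pads sit about 20 mm farther back than the text says. I chose a grip height that worked for either.
- While the bottle was held, a scene overlay of the lip and the bottle foot disagreed with my tool and top-camera positions by several mm. The final mouth position agreed between top and scene views to about 2 mm.

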